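# Rack the hole saws by size

### The job

Put the four hole saws away on the rail: one on each ringed place, in order of size, with the largest next to the arbor spindle and the smallest at the far end. Stand each one upright, teeth down, centred in its ring, and leave the glue bottle standing where it is.

Things in the scene. Friction and masses are not known exactly. Their poses are not given: they have to be found in the camera images.
- saw_58: hole saw: a plain steel cup 58 mm in diameter, 45 mm tall, standing teeth down (a solid upright cylinder to the touch; flat cap with a dark hole on top; 45 to 290 g). The largest of the four. Origin: centre of its underside; z up, yaw means nothing. Grip from above across its diameter, at about half height.
- saw_48: hole saw: a plain steel cup 48 mm in diameter, 45 mm tall, standing teeth down (a solid upright cylinder to the touch; flat cap with a dark hole on top; 45 to 290 g). The second largest of the four. Origin: centre of its underside; z up, yaw means nothing. Grip from above across its diameter, at about half height.
- saw_38: hole saw: a plain steel cup 38 mm in diameter, 45 mm tall, standing teeth down (a solid upright cylinder to the touch; flat cap with a dark hole on top; 45 to 290 g). The second smallest of the four. Origin: centre of its underside; z up, yaw means nothing. Grip from above across its diameter, at about half height.
- saw_28: hole saw: a plain steel cup 28 mm in diameter, 45 mm tall, standing teeth down (a solid upright cylinder to the touch; flat cap with a dark hole on top; 45 to 290 g). The smallest of the four. Origin: centre of its underside; z up, yaw means nothing. Grip from above across its diameter, at about half height.
- mark_a: one of four identical places on the rail: a flat dark ring 68 mm across with a centre dot. Origin: its centre, on the rail's top face, 16 mm above the bench; z up, y along the row, x across it. It is the place at the +y (left) end. The rail is a fixed plywood board 84 x 400 x 16 mm, roughly along y; places are 75 mm apart.
- mark_b: one of four identical places on the rail: a flat dark ring 68 mm across with a centre dot. Origin: its centre, on the rail's top face, 16 mm above the bench; z up, y along the row, x across it. Second place from the +y (left) end.
- mark_c: one of four identical places on the rail: a flat dark ring 68 mm across with a centre dot. Origin: its centre, on the rail's top face, 16 mm above the bench; z up, y along the row, x across it. Third place from the +y (left) end.
- mark_d: one of four identical places on the rail: a flat dark ring 68 mm across with a centre dot. Origin: its centre, on the rail's top face, 16 mm above the bench; z up, y along the row, x across it. It is the place at the -y (right) end.
- arbor: the arbor: a slim upright steel and brass spindle, up to 20 mm thick, fixed in a dark wood block 60 x 22 x 20 mm on one end of the rail (left or right), 67.5 mm beyond the last place; the other end has a like block without spindle. Origin: centre of the block's underside, on the rail's top; the tip is 86 mm above it.
- glue: glue bottle, loose, white, yellow band, orange nozzle, 53 mm in diameter, 125 mm tall, 220 g. Origin: centre of its underside. It stands among the hole saws, as does a loose screw jar (48 mm wide, 60 mm tall): a row of six between robot and rail, centres at least 100 mm apart along y. Nothing else near them or the rail is taller than the arbor.
There are look-alikes about, which are no part of the job. What is shaped like the saw_38 but blue or red is not meant.

How it is judged:
At the end, for the whole second after the job is handed in: Each hole saw stands upright (within 0.12 rad), teeth down, on the rail, within 12 mm of the centre of its place: largest nearest the arbor, then by falling size, smallest farthest from the arbor; all released and at rest (((horizontal distance between arbor and mark_a below 0.12 m and horizontal distance between saw_58 and mark_a below 0.012 m and horizontal distance between saw_48 and mark_b below 0.012 m and horizontal distance between saw_38 and mark_c below 0.012 m and horizontal distance between saw_28 and mark_d below 0.012 m) or (not (horizontal distance between arbor and mark_a below 0.12 m) and horizontal distance between saw_58 and mark_d below 0.012 m and horizontal distance between saw_48 and mark_c below 0.012 m and horizontal distance between saw_38 and mark_b below 0.012 m and horizontal distance between saw_28 and mark_a below 0.012 m)) and z of saw_58 in the frame of mark_a between -0.004 and 0.006 m and angle between each of saw_58, saw_48, saw_38, saw_28's own z axis and vertical below 0.12 rad and linear speed of each of saw_58, saw_48, saw_38, saw_28 below 0.02 m/s and angular speed of each of saw_58, saw_48, saw_38, saw_28 below 0.3 rad/s and contact force between each of saw_58, saw_48, saw_38, saw_28 and the fingers below 0.1 N and z of saw_48 in the frame of mark_a between -0.004 and 0.006 m and z of saw_38 in the frame of mark_a between -0.004 and 0.006 m and z of saw_28 in the frame of mark_a between -0.004 and 0.006 m); the robot touches nothing.
It fails at once if the glue bottle is tipped over (more than 0.4 rad) or moved more than 30 mm (angle between glue's own z axis and vertical above 0.4 rad or distance of glue from where it was at the start of the episode above 0.03 m).
It also fails if it takes over 104 s, if anything falls off the work surface, if the arm or the gripper's body presses on something with over 40 N, if the wrist force passes 120 N, or if a joint passes its speed limit or range.

### The arm

A 7-joint arm with a two-finger parallel gripper is mounted at the origin on the work surface. World frame = base frame: x ahead of the robot, y to its left, z up, the work surface at z = 0. Lengths are in m, angles in rad, forces in N, time in s.
With the tool pointing down it reaches from about 0.425 to 0.875 m from the base axis. Payload 4.7 kg.
Tool frame: the origin (TCP) lies at the very end of the fingers, on their centre line; the grasp point (between the pads) lies 19 mm behind it; z points along the fingers, y is the direction in which the jaws open and shut (so a half turn about z gives the same grasp; the last joint's range is limited). The gripper opens to 87 mm and grips with 3 to 60 N. Pads are 19 mm wide; open, the fingers measure 117 mm over their backs; the gripper's body (75 mm by 190 mm) begins 51 mm behind the grasp point.
Start: joints at [-1.117, 0.321, -0.07, 1.45, 0.023, 1.371, -0.057], TCP at [0.277, 0.588, 0.223] pointing down, gripper open.
Joint ranges: [-2.86, 2.86], [-0.3, 2.09], [-1.38, 1.24], [0.06, 2.45], [-1.56, 4.7], [0.09, 2.05], [-2.69, 2.69]. Speed limits (rad/s): [2.57, 2.57, 3.14, 3.14, 3.14, 3.14, 3.14].

### API

Orientations are given as a rotation vector (axis times angle).
In Python, from bench import ctrl, get_image, camera_info gives the robot as it stands.
- The arm moves only by the tool carry_out, never from a script. Its argument "commands" is a list of rows, each an object of numbers: "tx", "ty", "tz": the shift along the tool's x, y, z in m; "rx", "ry", "rz": the turn, a rotation vector about the tool's x, y, z in rad; "jaw": the opening, from 0 (shut) to 1 (fully open). In form: [{"tx": .., "ty": .., "tz": .., "rx": .., "ry": .., "rz": .., "jaw": ..}, ...]. A call has 1 to 12 rows; each row is the pose to reach, as a shift and turn from the pose commanded when the call began, along the tool's axes at that moment; what a row does not reach only later rows make up. A row lasts 1/8 s, in which the tool goes at most 62.5 mm and 10.7 degrees, less where a joint would pass 70% of its speed; a pose out of reach is approached as far as the arm can. A call with a gripper value outside its range is refused whole. The fingers move at their own pace and stop on an object; "grip_force" is the grip in N (left out, the last holds). Time passes only in rows, so rows that repeat a pose let the fingers close. It gives the time, the measured TCP pose, the force and the opening at its end, in the units of the state.
- ctrl.get_state(): the state, without advancing time (a new reading comes with each control period).
- get_image(name): name is "scene" or "top" or "wrist"; returns the picture (480x640x3 uint8, red, green, blue); there is no depth.
- camera_info(name): a dict with "intrinsics" (3x3 intrinsics, pixels), "R" (3x3) and "t" (3): a world point X has camera coordinates R X + t. Camera axes: x right, y down, z forward; pixel columns grow to the right and rows downward; lengths in m; the calibration is good to about 2 mm. A picture is of the moment at which its call begins: read the wrist's pose just before it. camera_info takes no time and is no camera call; for the wrist camera it gives the pose at the moment of the call.
- ctrl.close_job(): hands the job in, once; it reports no verdict.
The state is a dict: "time": time; "joint_positions": joint angles; "qd": joint speeds; "joint_torque": joint torques, N m; "position": TCP position; "tool_rot": TCP orientation; "ft_force": force on the tool from outside, world axes, zero at the start; "torque": the same for the moment, N m; "grip_width": opening from 0.0 (shut) to 1.0 (fully open).
Only numpy, scipy, OpenCV 4.12 (cv2) and the standard library are available. Lean on these libraries where they do the work, as an engineer would, in place of code of your own. Each camera call takes 0.05 s, during which the arm holds its last target.

## Working session

There is one attempt and no reset: what is moved stays moved. The work goes in short steps, Python scripts to look and compute and a tool call to move; the robot and the scene stay as the last step left them, time stands still between calls to the robot, and variables do not carry over. Pictures are saved under pics/ and viewed, and the job is handed in when it is done.

Besides the shell and the picture viewer there is one more tool, called after "Emit:" by a JSON object that holds its "api" and its "payload", one argument or row to a line. carry_out: Moves the arm, as the interface text tells. Its arguments: {"type":"object","properties":{"commands":{"type":"array"},"grip_force":{"type":"number"}},"required":["commands"]}

```bash
mkdir -p pics
python3 - <<'E'
from bench import ctrl,get_image,camera_info
import cv2,numpy as np
print(ctrl.get_state())
for n in("scene","top"):
    im=get_image(n); cv2.imwrite(f"pics/{n}0.png",im[:,:,::-1]); print(n,camera_info(n))
E
```

```text
{'time': 0.0, 'joint_positions': array([-1.11690933,  0.32182421, -0.07006265,  1.45165849,  0.0226165 ,
        1.37079668, -0.05689892]), 'qd': array([-9.56638021e-05, -1.64576385e-04, -1.66053250e-03,  1.94800976e-03,
        1.01646006e-03, -1.41042893e-03, -2.59992151e-04]), 'joint_torque': array([ 2.49200612e-04, -4.91289282e+01, -4.03803606e-01, -3.12529743e+01,
       -6.39027846e-02,  4.37590457e-02,  1.84256387e-04]), 'position': array([0.27656582, 0.58762354, 0.22146885]), 'tool_rot': array([-6.85176327e-01, -3.06565989e+00,  2.94820508e-03]), 'ft_force': array([ 0.10583147, -0.14815426, -0.26433795]), 'torque': array([ 0.02213903, -0.01319996, -0.01124295]), 'grip_width': 0.9980297088938186}
scene {'intrinsics': array([[618.24589533,   0.        , 319.44533922],
       [  0.        , 618.24589533, 241.16832875],
       [  0.        ,   0.        ,   1.        ]]), 'R': array([[ 0.23025148,  0.97304628, -0.01285283],
       [ 0.71454696, -0.17801948, -0.67655872],
       [-0.660611  ,  0.14659469, -0.73627651]]), 't': array([-0.1182131 , -0.31314824,  1.63096195])}
top {'intrinsics': array([[435.22486989,   0.        , 317.40226268],
       [  0.        , 435.22486989, 238.80115155],
       [  0.        ,   0.        ,   1.        ]]), 'R': array([[ 0.02724827, -0.9986811 , -0.04351542],
       [-0.98779456, -0.02022167, -0.15444411],
       [ 0.15336046,  0.04719263, -0.98704277]]), 't': array([0.00505496, 0.49653367, 0.72389573])}
```

View pics/scene0.png

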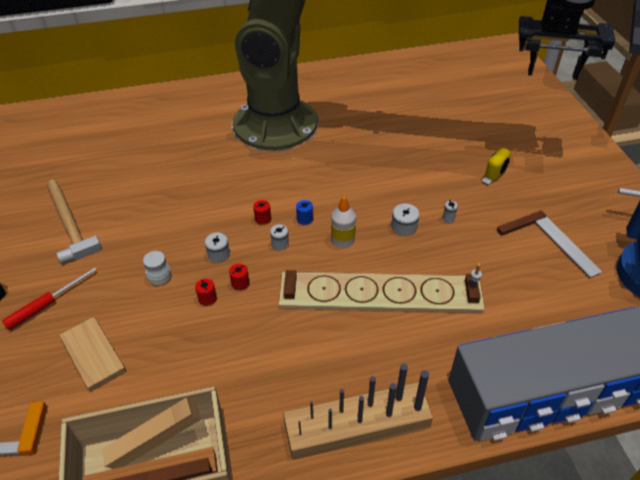

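View pics/top0.png

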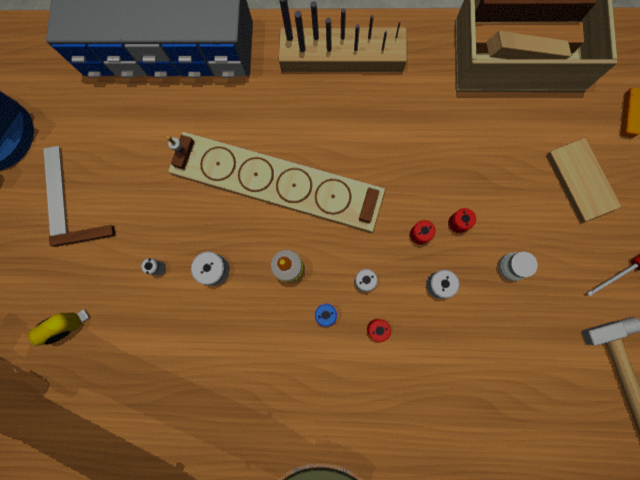

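The arbor is at the left (+y) end, at top-view pixel (180,148), so the order is 58→a, 48→b, 38→c, 28→d.

What could be confused in the top view:
- **Gray cups:** 28 at (150,266), 58 at (209,268), 38 at (366,281), 48 at (444,284).
- **Look-alikes:** blue cup (326,315), red cups (379,330), (423,232) and (462,220).
- **Jar:** (518,266).
- **Glue bottle:** (287,267).

I choose the four gray cups with a holed cap. Next I measure them.

```bash
cat > h.py <<'E'
import numpy as np,cv2
from bench import ctrl,get_image,camera_info
from scipy.spatial.transform import Rotation as Ro
def ray(ci,u,v,z):
    K,R,t=ci["intrinsics"],ci["R"],np.array(ci["t"])
    c=-R.T@t; d=R.T@np.linalg.solve(K,[u,v,1.]); s=(z-c[2])/d[2]; return c+s*d
def proj(ci,X):
    p=ci["K"] if "K" in ci else ci["intrinsics"]; q=p@(ci["R"]@np.asarray(X)+ci["t"]); return q[:2]/q[2]
E
python3 - <<'E'
from h import *
for n in("top","scene"):
    ci=camera_info(n); im=cv2.imread(f"pics/{n}0.png"); print(n,"cam",-ci["R"].T@ci["t"])
    hsv=cv2.cvtColor(im,cv2.COLOR_BGR2HSV)
    m=((hsv[:,:,1]<45)&(hsv[:,:,2]>130)).astype(np.uint8)*255
    m=cv2.morphologyEx(m,cv2.MORPH_CLOSE,np.ones((5,5)))
    cs,_=cv2.findContours(m,cv2.RETR_EXTERNAL,cv2.CHAIN_APPROX_NONE)
    for c in cs:
        if cv2.contourArea(c)<60: continue
        w=np.array([ray(ci,*p[0],.045)[:2] for p in c]).astype(np.float32)
        (x,y),r=cv2.minEnclosingCircle(w)
        px=c.reshape(-1,2).mean(0).round()
        if .3<x<.9: print(px,"xy",round(x,4),round(y,4),"diam",round(2*r,4))
    # ring dots / dark wood
    if n=="top":
        big=cv2.resize(im[115:305,120:560],None,fx=1.8,fy=1.8,interpolation=cv2.INTER_CUBIC); cv2.imwrite("pics/topcrop.png",big)
        g=cv2.cvtColor(im,cv2.COLOR_BGR2GRAY)
        for (u,v) in [(218,163),(256,174),(294,185),(333,196)]:
            p=g[v-6:v+7,u-6:u+7].astype(float); w=np.clip(np.median(p)-25-p,0,None)
            yy,xx=np.mgrid[v-6:v+7,u-6:u+7]; a=(w*xx).sum()/w.sum(); b=(w*yy).sum()/w.sum()
            print("dot",a.round(2),b.round(2),ray(ci,a,b,.016).round(4))
E
```

```text
top cam [ 0.37931853 -0.01907351  0.79142272]
[615. 331.] xy 0.3513 -0.4765 diam 0.0832
[445. 283.] xy 0.4237 -0.2011 diam 0.0456
[366. 279.] xy 0.4273 -0.0682 diam 0.0358
[612. 280.] xy 0.4377 -0.4759 diam 0.0947
[148. 266.] xy 0.4417 0.3121 diam 0.0253
[524. 264.] xy 0.4601 -0.3327 diam 0.0444
[207. 268.] xy 0.4409 0.2082 diam 0.0556
[ 54. 190.] xy 0.5766 0.4978 diam 0.1661
[173. 143.] xy 0.6678 0.2853 diam 0.0201
dot 217.54 163.1 [0.6396 0.2093 0.016 ]
dot 255.43 173.85 [0.6197 0.1367 0.016 ]
dot 293.54 184.82 [0.5997 0.0648 0.016 ]
dot 332.52 195.91 [ 0.5798 -0.0075  0.016 ]
scene cam [ 1.32840926 -0.17981004  0.98745643]
[  8. 447.] xy 0.7968 -0.5774 diam 0.0333
[ 74. 281.] xy 0.4705 -0.4846 diam 0.0936
[153. 259.] xy 0.4481 -0.3299 diam 0.0436
[ 77. 247.] xy 0.379 -0.4806 diam 0.0851
[216. 241.] xy 0.4288 -0.2014 diam 0.0467
[279. 230.] xy 0.4319 -0.0688 diam 0.0367
[569. 246.] xy 0.6157 0.4991 diam 0.169
[343. 216.] xy 0.4211 0.0759 diam 0.0521
[406. 213.] xy 0.4463 0.2073 diam 0.0572
```

```bash
ls -la; ls pics
```

```text
total 16
drwxr-xr-x  3 agent agent 4096 Dec  7 15:16 .
drwxr-xr-x 23 root  root  4096 Dec  7 15:15 ..
-rw-r--r--  1 agent agent  391 Dec  7 15:16 h.py
drwxr-xr-x  2 agent agent 4096 Dec  7 15:16 pics
scene0.png
top0.png
topcrop.png
```

View pics/topcrop.png

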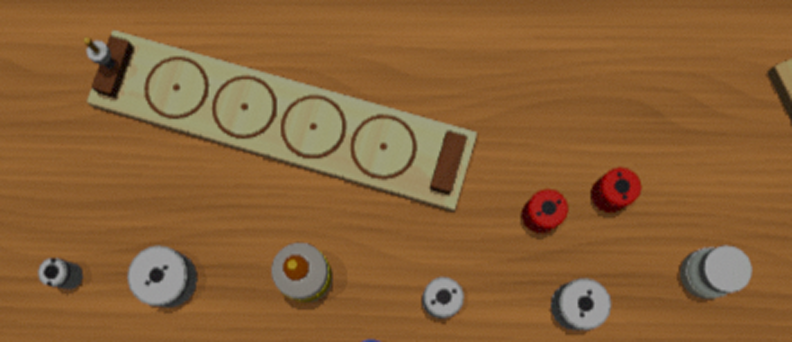

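The measured diameters match the spec to within 3 mm, and the dots are 75 mm apart. The crop confirms gray caps with holes, with the arbor at the left end. I'll keep the jaws across the rail throughout (world yaw −15.4°) and go above saw_58 first.

```bash
cat >> h.py <<'E'
def plan(x,y,z,yawdeg=-15.4):
    s=ctrl.get_state(); R=Ro.from_rotvec(s["tool_rot"]); p=s["position"]
    c,si=np.cos(np.radians(yawdeg)),np.sin(np.radians(yawdeg))
    yt=np.array([c,si,0]); zt=np.array([0,0,-1.]); T=Ro.from_matrix(np.array([np.cross(yt,zt),yt,zt]).T)
    print("t",s["time"].__round__(2),"pos",p.round(4),"shift",R.inv().apply(np.array([x,y,z])-p).round(4),"rot",(R.inv()*T).as_rotvec().round(4),"F",s["ft_force"].round(1),"w",round(s["grip_width"]*87,1))
E
python3 - <<'E'
from h import *
plan(.441,.208,.22)
for n in ["wrist"]: 
    ci=camera_info(n); R=ci["R"]; print("wcam",-R.T@ci["t"],R[2],ci["intrinsics"][0,0])
# scene-based check of dots
ci=camera_info("scene"); im=cv2.imread("pics/scene0.png"); g=cv2.cvtColor(im,cv2.COLOR_BGR2GRAY)
for X in [(.6396,.2093,.016),(.6197,.1367,.016),(.5997,.0648,.016),(.5798,-.0075,.016)]:
    q=proj(ci,X); u,v=q.round().astype(int); p=g[v-5:v+6,u-6:u+7].astype(float); w=np.clip(np.median(p)-25-p,0,None)
    yy,xx=np.mgrid[v-5:v+6,u-6:u+7]; print(q.round(1),ray(ci,(w*xx).sum()/w.sum(),(w*yy).sum()/w.sum(),.016).round(4))
E
```

```text
t 0.1 pos [0.2766 0.5877 0.2216] shift [-0.3104 -0.2735  0.0021] rot [-1.3000e-03  1.3000e-03  1.3998e+00] F [ 0.2 -1.6  0.5] w 87.0
wcam [0.21584076 0.61693804 0.3833157 ] [ 0.22194583 -0.10710814 -0.96915834] 346.9274098662547
[436.6 289.4] [0.6417 0.2094 0.016 ]
[398.5 288.7] [0.6215 0.1374 0.016 ]
[360.9 287.8] [0.6018 0.065  0.016 ]
[323.3 287. ] [ 0.5818 -0.0076  0.016 ]
```

Emit:
{"api": "carry_out", "payload": {
  "commands": [
    {"tx": -0.038, "ty": -0.034, "tz": 0, "rz": 0.175, "jaw": 1},
    {"tx": -0.076, "ty": -0.068, "tz": 0, "rz": 0.35, "jaw": 1},
    {"tx": -0.114, "ty": -0.102, "tz": 0, "rz": 0.525, "jaw": 1},
    {"tx": -0.152, "ty": -0.136, "tz": 0, "rz": 0.7, "jaw": 1},
    {"tx": -0.19, "ty": -0.17, "tz": 0, "rz": 0.875, "jaw": 1},
    {"tx": -0.23, "ty": -0.204, "tz": 0, "rz": 1.05, "jaw": 1},
    {"tx": -0.27, "ty": -0.238, "tz": 0, "rz": 1.225, "jaw": 1},
    {"tx": -0.31, "ty": -0.273, "tz": 0, "rz": 1.4, "jaw": 1},
    {"tx": -0.31, "ty": -0.273, "tz": 0, "rz": 1.4, "jaw": 1},
    {"tx": -0.31, "ty": -0.273, "tz": 0, "rz": 1.4, "jaw": 1},
    {"tx": -0.31, "ty": -0.273, "tz": 0, "rz": 1.4, "jaw": 1}
  ],
  "grip_force": 25
}}

```text
invalid input
```

Run:
```python
from h import *
plan(.443,.208,.10)
ci=camera_info("wrist"); im=get_image("wrist"); cv2.imwrite("pics/w1.png",im[:,:,::-1])
print(-ci["R"].T@ci["t"])
```

```text
t 0.1 pos [0.2766 0.5877 0.2216] shift [-0.3122 -0.2725  0.1221] rot [-1.3000e-03  1.3000e-03  1.3998e+00] F [ 0.2 -1.6  0.5] w 87.0
[0.21584076 0.61693804 0.3833157 ]
```

View pics/w1.png

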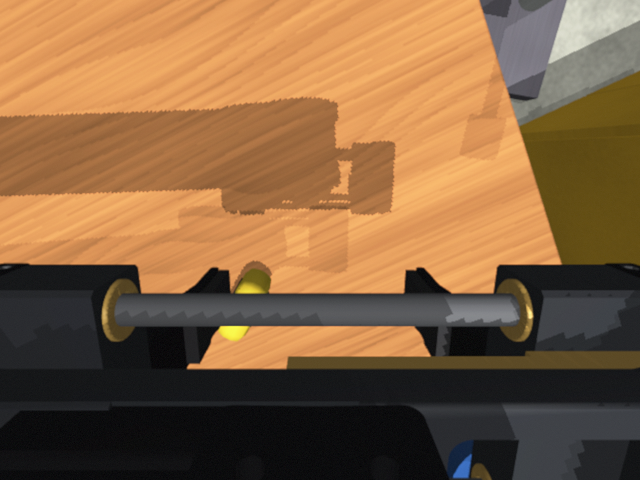

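The call was refused, and nothing moved. The wrist picture shows only bench and fingers at the start pose. I'll retry with every field filled in.

Emit:
{"api": "carry_out", "payload": {
  "commands": [
    {"tx": -0.038, "ty": -0.034, "tz": 0, "rx": 0, "ry": 0, "rz": 0.175, "jaw": 1},
    {"tx": -0.076, "ty": -0.068, "tz": 0, "rx": 0, "ry": 0, "rz": 0.35, "jaw": 1},
    {"tx": -0.114, "ty": -0.102, "tz": 0, "rx": 0, "ry": 0, "rz": 0.525, "jaw": 1},
    {"tx": -0.152, "ty": -0.136, "tz": 0, "rx": 0, "ry": 0, "rz": 0.7, "jaw": 1},
    {"tx": -0.19, "ty": -0.17, "tz": 0, "rx": 0, "ry": 0, "rz": 0.875, "jaw": 1},
    {"tx": -0.23, "ty": -0.204, "tz": 0, "rx": 0, "ry": 0, "rz": 1.05, "jaw": 1},
    {"tx": -0.27, "ty": -0.238, "tz": 0, "rx": 0, "ry": 0, "rz": 1.225, "jaw": 1},
    {"tx": -0.312, "ty": -0.273, "tz": 0, "rx": 0, "ry": 0, "rz": 1.4, "jaw": 1},
    {"tx": -0.312, "ty": -0.273, "tz": 0, "rx": 0, "ry": 0, "rz": 1.4, "jaw": 1},
    {"tx": -0.312, "ty": -0.273, "tz": 0, "rx": 0, "ry": 0, "rz": 1.4, "jaw": 1}
  ],
  "grip_force": 25
}}

```text
time: 1.4
position: [0.4425, 0.2087, 0.2225]
tool_rot: [-2.498, -1.904, -0.0]
ft_force: [0.1, 0.2, 0.5]
grip_width: 1.002
```

Run:
```python
from h import *
plan(.443,.208,.10)
ci=camera_info("wrist"); im=get_image("wrist"); cv2.imwrite("pics/w2.png",im[:,:,::-1])
print(-ci["R"].T@ci["t"], proj(ci,[.441,.208,.045]),proj(ci,[.446,.207,.045]))
```

```text
t 1.4 pos [0.4425 0.2087 0.2225] shift [-0.0006  0.0008  0.1225] rot [-0.0006 -0.0005  0.0005] F [0.1 0.2 0.5] w 87.2
[0.46019094 0.27375484 0.38422788] [316.25698115 220.5026774 ] [321.36314695 220.14462905]
```

View pics/w2.png

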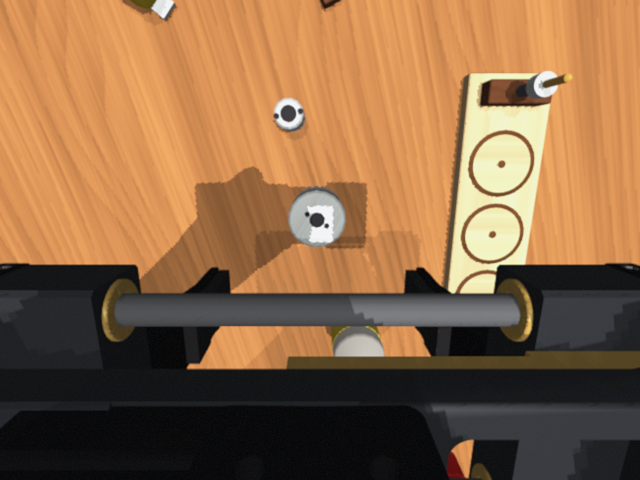

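The wrist view shows the saw_58 hole at (317,220), right on the prediction (316,220.5). saw_28 is at (288,114), and dots a and b are at (501,163) and (492,234). I cross-check those and then descend.

Run:
```python
from h import *
ci=camera_info("wrist"); im=cv2.imread("pics/w2.png"); g=cv2.cvtColor(im,cv2.COLOR_BGR2GRAY)
for u,v,z,r in [(501,163,.016,6),(492,234,.016,6),(317,220,.045,9),(288,114,.045,9)]:
    p=g[v-r:v+r+1,u-r:u+r+1].astype(float); w=np.clip(np.median(p)-40-p,0,None)
    yy,xx=np.mgrid[v-r:v+r+1,u-r:u+r+1]; a,b=(w*xx).sum()/w.sum(),(w*yy).sum()/w.sum(); print(round(a,1),round(b,1),ray(ci,a,b,z).round(4))
plan(.442,.208,.006)
```

```text
501.1 163.8 [0.6401 0.2102 0.016 ]
492.0 234.1 [0.6201 0.1378 0.016 ]
316.5 219.7 [0.4412 0.2094 0.045 ]
287.6 113.1 [0.4419 0.3132 0.045 ]
t 1.45 pos [0.4422 0.2094 0.2224] shift [-0.0015  0.0003  0.2164] rot [-0.0005 -0.0002  0.0021] F [-0.3  0.6  0.1] w 87.0
```

Emit:
{"api": "carry_out", "payload": {
  "commands": [
    {"tx": -0.001, "ty": 0, "tz": 0.05, "rx": 0, "ry": 0, "rz": 0, "jaw": 1},
    {"tx": -0.001, "ty": 0, "tz": 0.1, "rx": 0, "ry": 0, "rz": 0, "jaw": 1},
    {"tx": -0.001, "ty": 0, "tz": 0.14, "rx": 0, "ry": 0, "rz": 0, "jaw": 1},
    {"tx": -0.001, "ty": 0, "tz": 0.17, "rx": 0, "ry": 0, "rz": 0, "jaw": 1},
    {"tx": -0.001, "ty": 0, "tz": 0.195, "rx": 0, "ry": 0, "rz": 0, "jaw": 1},
    {"tx": -0.001, "ty": 0, "tz": 0.216, "rx": 0, "ry": 0, "rz": 0, "jaw": 1},
    {"tx": -0.001, "ty": 0, "tz": 0.216, "rx": 0, "ry": 0, "rz": 0, "jaw": 1}
  ]
}}

```text
time: 2.33
position: [0.4405, 0.208, 0.0049]
tool_rot: [-2.496, -1.907, 0.006]
ft_force: [-0.3, -0.6, -0.6]
grip_width: 1.001
```

Emit:
{"api": "carry_out", "payload": {
  "commands": [
    {"tx": 0, "ty": 0, "tz": 0, "rx": 0, "ry": 0, "rz": 0, "jaw": 0.5},
    {"tx": 0, "ty": 0, "tz": 0, "rx": 0, "ry": 0, "rz": 0, "jaw": 0.4},
    {"tx": 0, "ty": 0, "tz": 0, "rx": 0, "ry": 0, "rz": 0, "jaw": 0.4},
    {"tx": 0, "ty": 0, "tz": 0, "rx": 0, "ry": 0, "rz": 0, "jaw": 0.4},
    {"tx": 0, "ty": 0, "tz": 0, "rx": 0, "ry": 0, "rz": 0, "jaw": 0.4}
  ],
  "grip_force": 25
}}

```text
time: 2.95
position: [0.4428, 0.2076, 0.0071]
tool_rot: [-2.499, -1.903, -0.001]
ft_force: [-0.9, 0.3, 3.7]
grip_width: 0.657
```

Gripped at 57 mm. Lift and carry to a.

Emit:
{"api": "carry_out", "payload": {
  "commands": [
    {"tx": 0, "ty": 0, "tz": -0.03, "rx": 0, "ry": 0, "rz": 0, "jaw": 0.4},
    {"tx": 0, "ty": 0, "tz": -0.07, "rx": 0, "ry": 0, "rz": 0, "jaw": 0.4},
    {"tx": 0, "ty": 0, "tz": -0.11, "rx": 0, "ry": 0, "rz": 0, "jaw": 0.4},
    {"tx": 0, "ty": 0, "tz": -0.13, "rx": 0, "ry": 0, "rz": 0, "jaw": 0.4},
    {"tx": 0, "ty": 0, "tz": -0.13, "rx": 0, "ry": 0, "rz": 0, "jaw": 0.4}
  ]
}}

```text
time: 3.58
position: [0.4434, 0.2077, 0.1376]
tool_rot: [2.499, 1.903, 0.005]
ft_force: [-0.1, -0.4, -3.1]
grip_width: 0.656
```

Run:
```python
from h import *
plan(.6404,.2098,.1)
```

```text
t 3.58 pos [0.4434 0.2077 0.1376] shift [0.0544 0.1893 0.038 ] rot [ 0.0019 -0.0022 -0.0004] F [-0.1 -0.4 -3.1] w 57.1
```

Emit:
{"api": "carry_out", "payload": {
  "commands": [
    {"tx": 0.01, "ty": 0.03, "tz": 0, "rx": 0, "ry": 0, "rz": 0, "jaw": 0.4},
    {"tx": 0.02, "ty": 0.07, "tz": 0, "rx": 0, "ry": 0, "rz": 0, "jaw": 0.4},
    {"tx": 0.03, "ty": 0.11, "tz": 0, "rx": 0, "ry": 0, "rz": 0, "jaw": 0.4},
    {"tx": 0.044, "ty": 0.15, "tz": 0, "rx": 0, "ry": 0, "rz": 0, "jaw": 0.4},
    {"tx": 0.052, "ty": 0.178, "tz": 0.01, "rx": 0, "ry": 0, "rz": 0, "jaw": 0.4},
    {"tx": 0.0544, "ty": 0.189, "tz": 0.03, "rx": 0, "ry": 0, "rz": 0, "jaw": 0.4},
    {"tx": 0.0544, "ty": 0.189, "tz": 0.06, "rx": 0, "ry": 0, "rz": 0, "jaw": 0.4},
    {"tx": 0.0544, "ty": 0.189, "tz": 0.085, "rx": 0, "ry": 0, "rz": 0, "jaw": 0.4},
    {"tx": 0.0544, "ty": 0.189, "tz": 0.1, "rx": 0, "ry": 0, "rz": 0, "jaw": 0.4},
    {"tx": 0.0544, "ty": 0.189, "tz": 0.1, "rx": 0, "ry": 0, "rz": 0, "jaw": 0.4}
  ]
}}

```text
time: 4.82
position: [0.6376, 0.2089, 0.0341]
tool_rot: [-2.499, -1.903, 0.007]
ft_force: [-0.2, 0.4, -1.8]
grip_width: 0.653
```

Run:
```python
from h import *
ci=camera_info("wrist"); im=get_image("wrist"); cv2.imwrite("pics/w3.png",im[:,:,::-1])
plan(.6404,.2098,.023)
```

```text
t 4.88 pos [0.6388 0.2093 0.0358] shift [0.0009 0.0014 0.0128] rot [-0.001   0.001  -0.0003] F [-0.3 -0.2 -2.1] w 57.3
```

View pics/w3.png

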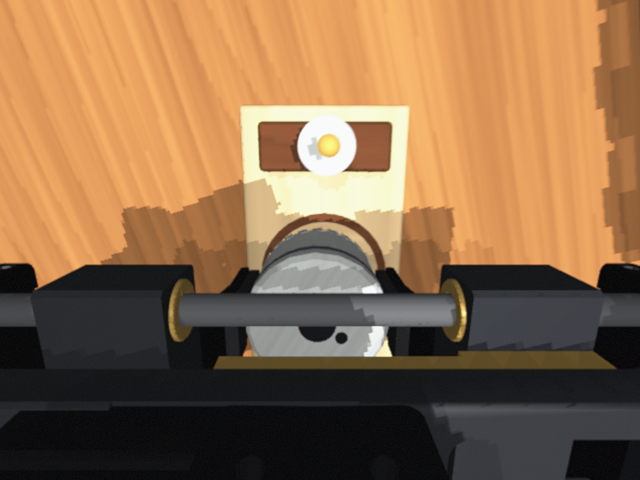

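The cup is held over ring a, centred between the pads (cup at about x=317, ring at about x=322), with the arbor ahead and clear. Lower and release.

Emit:
{"api": "carry_out", "payload": {
  "commands": [
    {"tx": 0.001, "ty": 0.0015, "tz": 0.006, "rx": 0, "ry": 0, "rz": 0, "jaw": 0.4},
    {"tx": 0.001, "ty": 0.0015, "tz": 0.01, "rx": 0, "ry": 0, "rz": 0, "jaw": 0.4},
    {"tx": 0.001, "ty": 0.0015, "tz": 0.013, "rx": 0, "ry": 0, "rz": 0, "jaw": 0.4},
    {"tx": 0.001, "ty": 0.0015, "tz": 0.013, "rx": 0, "ry": 0, "rz": 0, "jaw": 0.4},
    {"tx": 0.001, "ty": 0.0015, "tz": 0.013, "rx": 0, "ry": 0, "rz": 0, "jaw": 0.4},
    {"tx": 0.001, "ty": 0.0015, "tz": 0.013, "rx": 0, "ry": 0, "rz": 0, "jaw": 0.8},
    {"tx": 0.001, "ty": 0.0015, "tz": 0.013, "rx": 0, "ry": 0, "rz": 0, "jaw": 0.9},
    {"tx": 0.001, "ty": 0.0015, "tz": 0.013, "rx": 0, "ry": 0, "rz": 0, "jaw": 0.9}
  ]
}}

```text
time: 5.88
position: [0.6413, 0.2103, 0.0241]
tool_rot: [2.499, 1.903, 0.001]
ft_force: [-0.3, -0.3, -0.3]
grip_width: 0.873
```

Emit:
{"api": "carry_out", "payload": {
  "commands": [
    {"tx": 0, "ty": 0, "tz": -0.02, "rx": 0, "ry": 0, "rz": 0, "jaw": 0.9},
    {"tx": 0, "ty": 0, "tz": -0.05, "rx": 0, "ry": 0, "rz": 0, "jaw": 0.9},
    {"tx": 0, "ty": 0, "tz": -0.1, "rx": 0, "ry": 0, "rz": 0, "jaw": 0.9},
    {"tx": 0, "ty": 0, "tz": -0.15, "rx": 0, "ry": 0, "rz": 0, "jaw": 0.9},
    {"tx": 0, "ty": 0, "tz": -0.18, "rx": 0, "ry": 0, "rz": 0, "jaw": 0.9},
    {"tx": 0, "ty": 0, "tz": -0.18, "rx": 0, "ry": 0, "rz": 0, "jaw": 0.9}
  ]
}}

```text
time: 6.62
position: [0.6431, 0.2105, 0.2088]
tool_rot: [2.498, 1.902, 0.012]
ft_force: [0.4, -0.4, -0.6]
grip_width: 0.898
```

Run:
```python
from h import *
im=get_image("scene"); cv2.imwrite("pics/s1.png",im[:,:,::-1])
plan(.428,-.2025,.2)
```

```text
t 6.67 pos [0.6418 0.2102 0.2062] shift [-0.4547 -0.0964  0.0047] rot [ 0.0031 -0.0025 -0.0003] F [ 0.6 -0.7 -0.1] w 78.5
```

View pics/s1.png

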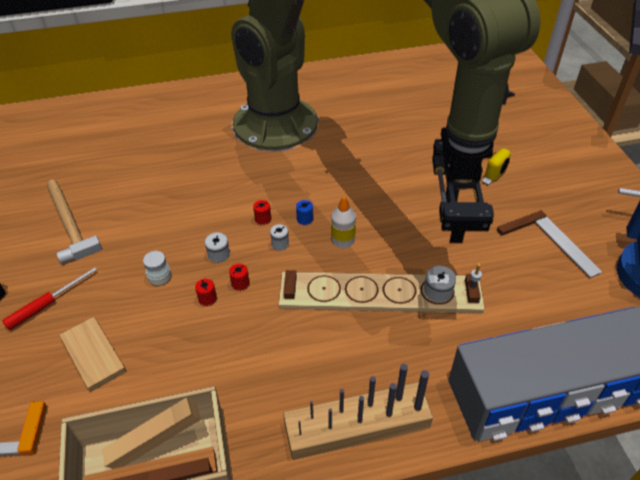

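saw_58 stands on ring a at (438,283). Next is saw_48.

Emit:
{"api": "carry_out", "payload": {
  "commands": [
    {"tx": -0.03, "ty": -0.007, "tz": 0, "rx": 0, "ry": 0, "rz": 0, "jaw": 0.85},
    {"tx": -0.08, "ty": -0.018, "tz": 0, "rx": 0, "ry": 0, "rz": 0, "jaw": 0.85},
    {"tx": -0.13, "ty": -0.029, "tz": 0, "rx": 0, "ry": 0, "rz": 0, "jaw": 0.85},
    {"tx": -0.18, "ty": -0.04, "tz": 0, "rx": 0, "ry": 0, "rz": 0, "jaw": 0.85},
    {"tx": -0.23, "ty": -0.051, "tz": 0, "rx": 0, "ry": 0, "rz": 0, "jaw": 0.85},
    {"tx": -0.28, "ty": -0.062, "tz": 0, "rx": 0, "ry": 0, "rz": 0, "jaw": 0.85},
    {"tx": -0.33, "ty": -0.073, "tz": 0, "rx": 0, "ry": 0, "rz": 0, "jaw": 0.85},
    {"tx": -0.38, "ty": -0.084, "tz": 0, "rx": 0, "ry": 0, "rz": 0, "jaw": 0.85},
    {"tx": -0.425, "ty": -0.094, "tz": 0, "rx": 0, "ry": 0, "rz": 0, "jaw": 0.85},
    {"tx": -0.454, "ty": -0.1, "tz": 0, "rx": 0, "ry": 0, "rz": 0, "jaw": 0.85},
    {"tx": -0.454, "ty": -0.1, "tz": 0, "rx": 0, "ry": 0, "rz": 0, "jaw": 0.85},
    {"tx": -0.454, "ty": -0.1, "tz": 0, "rx": 0, "ry": 0, "rz": 0, "jaw": 0.85}
  ]
}}

```text
time: 8.18
position: [0.4238, -0.1999, 0.2029]
tool_rot: [-2.497, -1.904, 0.0]
ft_force: [0.2, -0.4, -0.0]
grip_width: 0.851
```

```bash
cat >> h.py <<'E'
def look(f,cands,z=.045,r=14):
    ci=camera_info("wrist"); im=get_image("wrist"); cv2.imwrite(f,im[:,:,::-1]); g=cv2.cvtColor(im,cv2.COLOR_RGB2GRAY)
    for X in cands:
        q=proj(ci,X); u,v=q.round().astype(int)
        if not(r<=u<640-r and r<=v<480-r): print("out",q); continue
        p=g[v-r:v+r+1,u-r:u+r+1].astype(float); w=np.clip(80-p,0,None); yy,xx=np.mgrid[v-r:v+r+1,u-r:u+r+1]
        a,b=(w*xx).sum()/w.sum(),(w*yy).sum()/w.sum(); print("pred",q.round(1),"seen",round(a,1),round(b,1),ray(ci,a,b,X[2]).round(4))
E
python3 - <<'E'
from h import *
plan(.424,-.201,.006)
look("pics/w4.png",[(.424,-.201,.045),(.4275,-.068,.045)])
E
```

```text
t 8.18 pos [ 0.4238 -0.1999  0.2029] shift [-0.0011  0.0007  0.1969] rot [-0.0011 -0.0005  0.0006] F [ 0.2 -0.4 -0. ] w 74.0
pred [318.1 224.5] seen 317.9 224.6 [ 0.4238 -0.201   0.045 ]
pred [280.6  75.8] seen 280.6 75.7 [ 0.4275 -0.0679  0.045 ]
```

View pics/w4.png

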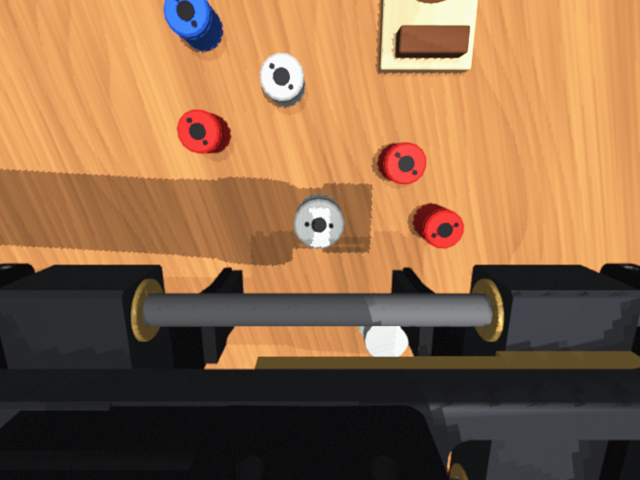

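saw_48 is at (318,225), exactly as predicted, and saw_38 at (281,76) also agrees. The red cups at (440,228) and (402,162) are more than 95 mm away, so the fingers clear them. Descend and grip.

Emit:
{"api": "carry_out", "payload": {
  "commands": [
    {"tx": -0.001, "ty": 0.0005, "tz": 0.04, "rx": 0, "ry": 0, "rz": 0, "jaw": 0.85},
    {"tx": -0.001, "ty": 0.0005, "tz": 0.09, "rx": 0, "ry": 0, "rz": 0, "jaw": 0.85},
    {"tx": -0.001, "ty": 0.0005, "tz": 0.13, "rx": 0, "ry": 0, "rz": 0, "jaw": 0.85},
    {"tx": -0.001, "ty": 0.0005, "tz": 0.16, "rx": 0, "ry": 0, "rz": 0, "jaw": 0.85},
    {"tx": -0.001, "ty": 0.0005, "tz": 0.185, "rx": 0, "ry": 0, "rz": 0, "jaw": 0.85},
    {"tx": -0.001, "ty": 0.0005, "tz": 0.197, "rx": 0, "ry": 0, "rz": 0, "jaw": 0.85},
    {"tx": -0.001, "ty": 0.0005, "tz": 0.197, "rx": 0, "ry": 0, "rz": 0, "jaw": 0.85},
    {"tx": -0.001, "ty": 0.0005, "tz": 0.197, "rx": 0, "ry": 0, "rz": 0, "jaw": 0.4},
    {"tx": -0.001, "ty": 0.0005, "tz": 0.197, "rx": 0, "ry": 0, "rz": 0, "jaw": 0.3},
    {"tx": -0.001, "ty": 0.0005, "tz": 0.197, "rx": 0, "ry": 0, "rz": 0, "jaw": 0.3},
    {"tx": -0.001, "ty": 0.0005, "tz": 0.197, "rx": 0, "ry": 0, "rz": 0, "jaw": 0.3},
    {"tx": -0.001, "ty": 0.0005, "tz": 0.197, "rx": 0, "ry": 0, "rz": 0, "jaw": 0.3}
  ]
}}

```text
time: 9.72
position: [0.4246, -0.2021, 0.007]
tool_rot: [2.499, 1.903, 0.001]
ft_force: [-0.8, 0.9, 4.2]
grip_width: 0.54
```

Emit:
{"api": "carry_out", "payload": {
  "commands": [
    {"tx": 0, "ty": 0, "tz": -0.03, "rx": 0, "ry": 0, "rz": 0, "jaw": 0.3},
    {"tx": 0, "ty": 0, "tz": -0.07, "rx": 0, "ry": 0, "rz": 0, "jaw": 0.3},
    {"tx": 0, "ty": 0, "tz": -0.12, "rx": 0, "ry": 0, "rz": 0, "jaw": 0.3},
    {"tx": 0, "ty": 0, "tz": -0.16, "rx": 0, "ry": 0, "rz": 0, "jaw": 0.3},
    {"tx": 0, "ty": 0, "tz": -0.18, "rx": 0, "ry": 0, "rz": 0, "jaw": 0.3},
    {"tx": 0, "ty": 0, "tz": -0.18, "rx": 0, "ry": 0, "rz": 0, "jaw": 0.3}
  ]
}}

```text
time: 10.48
position: [0.4248, -0.2023, 0.1874]
tool_rot: [2.498, 1.903, 0.003]
ft_force: [0.5, -0.0, -2.6]
grip_width: 0.541
```

Run:
```python
from h import *
plan(.6204,.1373,.1)
```

```text
t 10.47 pos [ 0.4248 -0.2023  0.1874] shift [0.3793 0.0981 0.0879] rot [ 0.0025 -0.0008 -0.0002] F [ 0.5 -0.  -2.6] w 47.1
```

Emit:
{"api": "carry_out", "payload": {
  "commands": [
    {"tx": 0.03, "ty": 0.008, "tz": 0, "rx": 0, "ry": 0, "rz": 0, "jaw": 0.3},
    {"tx": 0.08, "ty": 0.021, "tz": 0, "rx": 0, "ry": 0, "rz": 0, "jaw": 0.3},
    {"tx": 0.13, "ty": 0.034, "tz": 0, "rx": 0, "ry": 0, "rz": 0, "jaw": 0.3},
    {"tx": 0.18, "ty": 0.047, "tz": 0, "rx": 0, "ry": 0, "rz": 0, "jaw": 0.3},
    {"tx": 0.23, "ty": 0.06, "tz": 0, "rx": 0, "ry": 0, "rz": 0, "jaw": 0.3},
    {"tx": 0.28, "ty": 0.073, "tz": 0, "rx": 0, "ry": 0, "rz": 0, "jaw": 0.3},
    {"tx": 0.33, "ty": 0.086, "tz": 0, "rx": 0, "ry": 0, "rz": 0, "jaw": 0.3},
    {"tx": 0.365, "ty": 0.094, "tz": 0, "rx": 0, "ry": 0, "rz": 0, "jaw": 0.3},
    {"tx": 0.379, "ty": 0.098, "tz": 0.02, "rx": 0, "ry": 0, "rz": 0, "jaw": 0.3},
    {"tx": 0.379, "ty": 0.098, "tz": 0.06, "rx": 0, "ry": 0, "rz": 0, "jaw": 0.3},
    {"tx": 0.379, "ty": 0.098, "tz": 0.08, "rx": 0, "ry": 0, "rz": 0, "jaw": 0.3},
    {"tx": 0.379, "ty": 0.098, "tz": 0.08, "rx": 0, "ry": 0, "rz": 0, "jaw": 0.3}
  ]
}}

```text
time: 11.98
position: [0.6172, 0.1354, 0.1037]
tool_rot: [-2.5, -1.9, 0.009]
ft_force: [1.0, 0.2, -1.5]
grip_width: 0.546
```

Run:
```python
from h import *
plan(.6204,.1373,.0235)
look("pics/w5.png",[(.6404,.2098,.061)])
```

```text
t 11.97 pos [0.6172 0.1354 0.1037] shift [0.003  0.0029 0.0802] rot [-0.0044  0.0035 -0.002 ] F [ 1.   0.2 -1.5] w 47.5
pred [322.2 130. ] seen 322.8 127.4 [0.6411 0.2111 0.061 ]
```

View pics/w5.png

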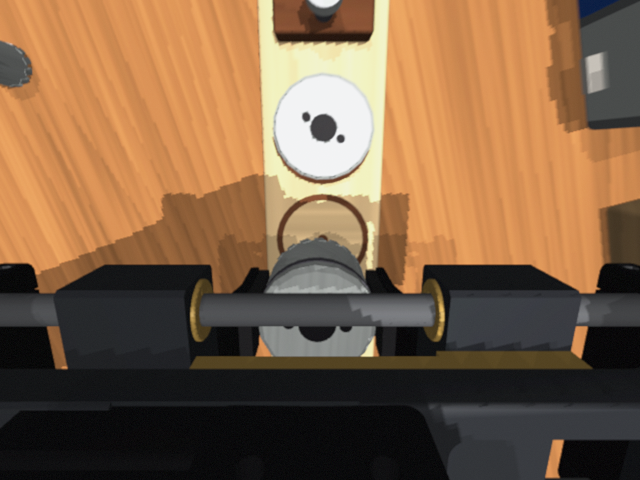

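saw_58 sits on a, measured at (0.6411, 0.2111), about 1.5 mm off. saw_48 is in line with the rail above b. Lower.

Emit:
{"api": "carry_out", "payload": {
  "commands": [
    {"tx": 0.001, "ty": 0.001, "tz": 0.025, "rx": 0, "ry": 0, "rz": 0, "jaw": 0.3},
    {"tx": 0.001, "ty": 0.001, "tz": 0.05, "rx": 0, "ry": 0, "rz": 0, "jaw": 0.3},
    {"tx": 0.001, "ty": 0.001, "tz": 0.067, "rx": 0, "ry": 0, "rz": 0, "jaw": 0.3},
    {"tx": 0.001, "ty": 0.001, "tz": 0.067, "rx": 0, "ry": 0, "rz": 0, "jaw": 0.3},
    {"tx": 0.001, "ty": 0.001, "tz": 0.067, "rx": 0, "ry": 0, "rz": 0, "jaw": 0.3}
  ]
}}

```text
time: 12.65
position: [0.6216, 0.138, 0.041]
tool_rot: [2.499, 1.903, 0.003]
ft_force: [-0.1, -0.2, -1.8]
grip_width: 0.544
```

Run:
```python
from h import *
plan(.6204,.1373,.0235)
```

```text
t 12.65 pos [0.6216 0.138  0.041 ] shift [-0.0011 -0.001   0.0175] rot [ 0.002  -0.0012 -0.0003] F [-0.1 -0.2 -1.8] w 47.3
```

Emit:
{"api": "carry_out", "payload": {
  "commands": [
    {"tx": -0.001, "ty": -0.001, "tz": 0.007, "rx": 0, "ry": 0, "rz": 0, "jaw": 0.3},
    {"tx": -0.001, "ty": -0.001, "tz": 0.013, "rx": 0, "ry": 0, "rz": 0, "jaw": 0.3},
    {"tx": -0.001, "ty": -0.001, "tz": 0.017, "rx": 0, "ry": 0, "rz": 0, "jaw": 0.3},
    {"tx": -0.001, "ty": -0.001, "tz": 0.0175, "rx": 0, "ry": 0, "rz": 0, "jaw": 0.3},
    {"tx": -0.001, "ty": -0.001, "tz": 0.0175, "rx": 0, "ry": 0, "rz": 0, "jaw": 0.3},
    {"tx": -0.001, "ty": -0.001, "tz": 0.0175, "rx": 0, "ry": 0, "rz": 0, "jaw": 0.3},
    {"tx": -0.001, "ty": -0.001, "tz": 0.0175, "rx": 0, "ry": 0, "rz": 0, "jaw": 0.7},
    {"tx": -0.001, "ty": -0.001, "tz": 0.0175, "rx": 0, "ry": 0, "rz": 0, "jaw": 0.8},
    {"tx": -0.001, "ty": -0.001, "tz": 0.0175, "rx": 0, "ry": 0, "rz": 0, "jaw": 0.8}
  ]
}}

```text
time: 13.78
position: [0.6195, 0.1373, 0.022]
tool_rot: [2.499, 1.903, 0.0]
ft_force: [0.2, 0.5, -0.3]
grip_width: 0.768
```

Emit:
{"api": "carry_out", "payload": {
  "commands": [
    {"tx": 0, "ty": 0, "tz": -0.02, "rx": 0, "ry": 0, "rz": 0, "jaw": 0.75},
    {"tx": 0, "ty": 0, "tz": -0.05, "rx": 0, "ry": 0, "rz": 0, "jaw": 0.75},
    {"tx": 0, "ty": 0, "tz": -0.1, "rx": 0, "ry": 0, "rz": 0, "jaw": 0.75},
    {"tx": 0, "ty": 0, "tz": -0.15, "rx": 0, "ry": 0, "rz": 0, "jaw": 0.75},
    {"tx": 0, "ty": 0, "tz": -0.18, "rx": 0, "ry": 0, "rz": 0, "jaw": 0.75},
    {"tx": 0, "ty": 0, "tz": -0.18, "rx": 0, "ry": 0, "rz": 0, "jaw": 0.75}
  ]
}}

```text
time: 14.52
position: [0.6215, 0.1374, 0.2069]
tool_rot: [2.498, 1.902, 0.012]
ft_force: [-0.2, -0.0, 0.3]
grip_width: 0.749
```

Run:
```python
from h import *
plan(.4275,-.068,.2)
look("pics/w6.png",[(.6404,.2098,.061),(.6204,.1373,.061)])
```

```text
t 14.53 pos [0.6215 0.1374 0.2069] shift [-0.2497 -0.1324  0.0049] rot [ 0.0064 -0.0044 -0.0005] F [-0.2 -0.   0.3] w 65.2
pred [315.1 141.3] seen 314.5 140.3 [0.6401 0.2107 0.061 ]
pred [315.3 227.2] seen 312.2 227.2 [0.6177 0.1381 0.061 ]
```

saw_48 is on b at (0.6177, 0.1381), 2.8 mm off. On to saw_38.

Emit:
{"api": "carry_out", "payload": {
  "commands": [
    {"tx": -0.03, "ty": -0.016, "tz": 0, "rx": 0, "ry": 0, "rz": 0, "jaw": 0.7},
    {"tx": -0.075, "ty": -0.04, "tz": 0, "rx": 0, "ry": 0, "rz": 0, "jaw": 0.7},
    {"tx": -0.12, "ty": -0.064, "tz": 0, "rx": 0, "ry": 0, "rz": 0, "jaw": 0.7},
    {"tx": -0.165, "ty": -0.088, "tz": 0, "rx": 0, "ry": 0, "rz": 0, "jaw": 0.7},
    {"tx": -0.21, "ty": -0.112, "tz": 0, "rx": 0, "ry": 0, "rz": 0, "jaw": 0.7},
    {"tx": -0.24, "ty": -0.127, "tz": 0, "rx": 0, "ry": 0, "rz": 0, "jaw": 0.7},
    {"tx": -0.25, "ty": -0.132, "tz": 0, "rx": 0, "ry": 0, "rz": 0, "jaw": 0.7},
    {"tx": -0.25, "ty": -0.132, "tz": 0, "rx": 0, "ry": 0, "rz": 0, "jaw": 0.7},
    {"tx": -0.25, "ty": -0.132, "tz": 0, "rx": 0, "ry": 0, "rz": 0, "jaw": 0.7}
  ]
}}

```text
time: 15.7
position: [0.4263, -0.0675, 0.2019]
tool_rot: [2.497, 1.906, -0.0]
ft_force: [0.3, 1.0, 0.8]
grip_width: 0.699
```

Run:
```python
from h import *
plan(.4275,-.068,.006)
look("pics/w7.png",[(.4275,-.068,.045)])
```

```text
t 15.7 pos [ 0.4263 -0.0675  0.2019] shift [-0.      0.0013  0.1959] rot [-0.      0.0004  0.0015] F [0.3 1.  0.8] w 60.8
pred [318.8 223.7] seen 319.5 224.2 [ 0.428  -0.0687  0.045 ]
```

View pics/w7.png

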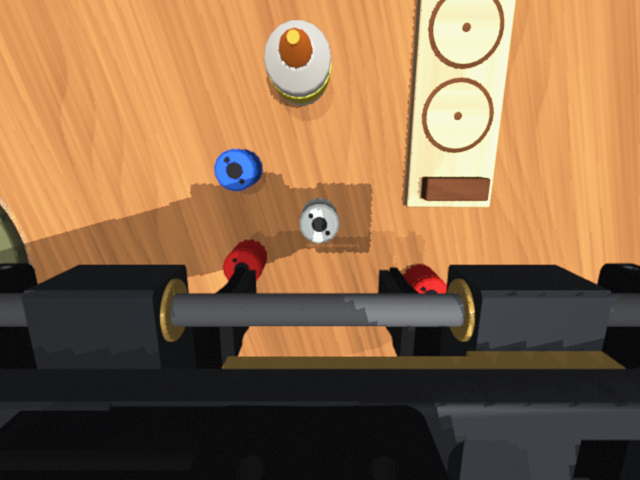

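saw_38 is at (319,224), the only gray one. The red cup at (244,262) and the blue one at (238,170) are about 80 mm away, outside the finger sweep at this opening. Descend and grip.

Emit:
{"api": "carry_out", "payload": {
  "commands": [
    {"tx": 0, "ty": 0.001, "tz": 0.04, "rx": 0, "ry": 0, "rz": 0, "jaw": 0.7},
    {"tx": 0, "ty": 0.001, "tz": 0.09, "rx": 0, "ry": 0, "rz": 0, "jaw": 0.7},
    {"tx": 0, "ty": 0.001, "tz": 0.13, "rx": 0, "ry": 0, "rz": 0, "jaw": 0.7},
    {"tx": 0, "ty": 0.001, "tz": 0.16, "rx": 0, "ry": 0, "rz": 0, "jaw": 0.7},
    {"tx": 0, "ty": 0.001, "tz": 0.185, "rx": 0, "ry": 0, "rz": 0, "jaw": 0.7},
    {"tx": 0, "ty": 0.001, "tz": 0.196, "rx": 0, "ry": 0, "rz": 0, "jaw": 0.7},
    {"tx": 0, "ty": 0.001, "tz": 0.196, "rx": 0, "ry": 0, "rz": 0, "jaw": 0.7},
    {"tx": 0, "ty": 0.001, "tz": 0.196, "rx": 0, "ry": 0, "rz": 0, "jaw": 0.3},
    {"tx": 0, "ty": 0.001, "tz": 0.196, "rx": 0, "ry": 0, "rz": 0, "jaw": 0.2},
    {"tx": 0, "ty": 0.001, "tz": 0.196, "rx": 0, "ry": 0, "rz": 0, "jaw": 0.2},
    {"tx": 0, "ty": 0.001, "tz": 0.196, "rx": 0, "ry": 0, "rz": 0, "jaw": 0.2},
    {"tx": 0, "ty": 0.001, "tz": 0.196, "rx": 0, "ry": 0, "rz": 0, "jaw": 0.2}
  ]
}}

```text
time: 17.25
position: [0.4272, -0.0689, 0.0067]
tool_rot: [2.499, 1.903, 0.002]
ft_force: [-0.5, -0.3, 5.9]
grip_width: 0.433
```

Emit:
{"api": "carry_out", "payload": {
  "commands": [
    {"tx": 0, "ty": 0, "tz": -0.03, "rx": 0, "ry": 0, "rz": 0, "jaw": 0.2},
    {"tx": 0, "ty": 0, "tz": -0.07, "rx": 0, "ry": 0, "rz": 0, "jaw": 0.2},
    {"tx": 0, "ty": 0, "tz": -0.12, "rx": 0, "ry": 0, "rz": 0, "jaw": 0.2},
    {"tx": 0, "ty": 0, "tz": -0.15, "rx": 0, "ry": 0, "rz": 0, "jaw": 0.2},
    {"tx": 0, "ty": 0, "tz": -0.16, "rx": 0, "ry": 0, "rz": 0, "jaw": 0.2},
    {"tx": 0, "ty": 0, "tz": -0.16, "rx": 0, "ry": 0, "rz": 0, "jaw": 0.2}
  ]
}}

```text
time: 18.0
position: [0.4263, -0.0689, 0.1655]
tool_rot: [-2.499, -1.903, 0.0]
ft_force: [0.5, -0.7, -1.2]
grip_width: 0.426
```

Run:
```python
from h import *
plan(.6005,.065,.1)
```

```text
t 18.0 pos [ 0.4263 -0.0689  0.1655] shift [0.1753 0.1324 0.0655] rot [-0.0004 -0.0001 -0.0002] F [ 0.5 -0.7 -1.2] w 37.1
```

Emit:
{"api": "carry_out", "payload": {
  "commands": [
    {"tx": 0.025, "ty": 0.019, "tz": 0, "rx": 0, "ry": 0, "rz": 0, "jaw": 0.2},
    {"tx": 0.06, "ty": 0.045, "tz": 0, "rx": 0, "ry": 0, "rz": 0, "jaw": 0.2},
    {"tx": 0.1, "ty": 0.075, "tz": 0, "rx": 0, "ry": 0, "rz": 0, "jaw": 0.2},
    {"tx": 0.14, "ty": 0.106, "tz": 0, "rx": 0, "ry": 0, "rz": 0, "jaw": 0.2},
    {"tx": 0.167, "ty": 0.126, "tz": 0.01, "rx": 0, "ry": 0, "rz": 0, "jaw": 0.2},
    {"tx": 0.175, "ty": 0.132, "tz": 0.04, "rx": 0, "ry": 0, "rz": 0, "jaw": 0.2},
    {"tx": 0.175, "ty": 0.132, "tz": 0.08, "rx": 0, "ry": 0, "rz": 0, "jaw": 0.2},
    {"tx": 0.175, "ty": 0.132, "tz": 0.11, "rx": 0, "ry": 0, "rz": 0, "jaw": 0.2},
    {"tx": 0.175, "ty": 0.132, "tz": 0.125, "rx": 0, "ry": 0, "rz": 0, "jaw": 0.2},
    {"tx": 0.175, "ty": 0.132, "tz": 0.125, "rx": 0, "ry": 0, "rz": 0, "jaw": 0.2},
    {"tx": 0.175, "ty": 0.132, "tz": 0.125, "rx": 0, "ry": 0, "rz": 0, "jaw": 0.2},
    {"tx": 0.175, "ty": 0.132, "tz": 0.125, "rx": 0, "ry": 0, "rz": 0, "jaw": 0.2}
  ]
}}

```text
time: 19.5
position: [0.6014, 0.0648, 0.0425]
tool_rot: [2.499, 1.903, 0.004]
ft_force: [0.4, -0.2, -1.2]
grip_width: 0.432
```

Run:
```python
from h import *
plan(.6005,.065,.023)
```

```text
t 19.5 pos [0.6014 0.0648 0.0425] shift [-0.0001 -0.001   0.0195] rot [ 0.0022 -0.0014 -0.0003] F [ 0.4 -0.2 -1.2] w 37.5
```

Emit:
{"api": "carry_out", "payload": {
  "commands": [
    {"tx": 0, "ty": 0, "tz": 0.008, "rx": 0, "ry": 0, "rz": 0, "jaw": 0.2},
    {"tx": 0, "ty": 0, "tz": 0.014, "rx": 0, "ry": 0, "rz": 0, "jaw": 0.2},
    {"tx": 0, "ty": 0, "tz": 0.018, "rx": 0, "ry": 0, "rz": 0, "jaw": 0.2},
    {"tx": 0, "ty": 0, "tz": 0.019, "rx": 0, "ry": 0, "rz": 0, "jaw": 0.2},
    {"tx": 0, "ty": 0, "tz": 0.019, "rx": 0, "ry": 0, "rz": 0, "jaw": 0.2},
    {"tx": 0, "ty": 0, "tz": 0.019, "rx": 0, "ry": 0, "rz": 0, "jaw": 0.2},
    {"tx": 0, "ty": 0, "tz": 0.019, "rx": 0, "ry": 0, "rz": 0, "jaw": 0.6},
    {"tx": 0, "ty": 0, "tz": 0.019, "rx": 0, "ry": 0, "rz": 0, "jaw": 0.7},
    {"tx": 0, "ty": 0, "tz": 0.019, "rx": 0, "ry": 0, "rz": 0, "jaw": 0.7}
  ]
}}

```text
time: 20.62
position: [0.6004, 0.0647, 0.0219]
tool_rot: [2.499, 1.904, 0.0]
ft_force: [-0.3, 0.3, -0.2]
grip_width: 0.659
```

Emit:
{"api": "carry_out", "payload": {
  "commands": [
    {"tx": 0, "ty": 0, "tz": -0.02, "rx": 0, "ry": 0, "rz": 0, "jaw": 0.7},
    {"tx": 0, "ty": 0, "tz": -0.05, "rx": 0, "ry": 0, "rz": 0, "jaw": 0.7},
    {"tx": 0, "ty": 0, "tz": -0.1, "rx": 0, "ry": 0, "rz": 0, "jaw": 0.7},
    {"tx": 0, "ty": 0, "tz": -0.15, "rx": 0, "ry": 0, "rz": 0, "jaw": 0.7},
    {"tx": 0, "ty": 0, "tz": -0.18, "rx": 0, "ry": 0, "rz": 0, "jaw": 0.7},
    {"tx": 0, "ty": 0, "tz": -0.18, "rx": 0, "ry": 0, "rz": 0, "jaw": 0.7}
  ]
}}

```text
time: 21.38
position: [0.6025, 0.0646, 0.2067]
tool_rot: [2.497, 1.901, 0.011]
ft_force: [0.4, 0.3, 0.7]
grip_width: 0.698
```

Run:
```python
from h import *
plan(.442,.3125,.2)
look("pics/w8.png",[(.6204,.1373,.061),(.6005,.065,.061)])
```

```text
t 21.38 pos [0.6025 0.0646 0.2067] shift [ 0.1963 -0.2207  0.006 ] rot [ 0.0065 -0.0039 -0.0006] F [0.4 0.3 0.7] w 60.7
pred [313.9 141.1] seen 311.8 141.0 [0.6187 0.1378 0.061 ]
pred [314.2 226.9] seen 311.5 226.7 [0.5983 0.0658 0.061 ]
```

saw_38 is on c, 2.3 mm off. Last is saw_28.

Emit:
{"api": "carry_out", "payload": {
  "commands": [
    {"tx": 0.02, "ty": -0.022, "tz": 0, "rx": 0, "ry": 0, "rz": 0, "jaw": 0.6},
    {"tx": 0.05, "ty": -0.056, "tz": 0, "rx": 0, "ry": 0, "rz": 0, "jaw": 0.6},
    {"tx": 0.08, "ty": -0.09, "tz": 0, "rx": 0, "ry": 0, "rz": 0, "jaw": 0.6},
    {"tx": 0.11, "ty": -0.124, "tz": 0, "rx": 0, "ry": 0, "rz": 0, "jaw": 0.6},
    {"tx": 0.14, "ty": -0.158, "tz": 0, "rx": 0, "ry": 0, "rz": 0, "jaw": 0.6},
    {"tx": 0.17, "ty": -0.192, "tz": 0, "rx": 0, "ry": 0, "rz": 0, "jaw": 0.6},
    {"tx": 0.19, "ty": -0.213, "tz": 0, "rx": 0, "ry": 0, "rz": 0, "jaw": 0.6},
    {"tx": 0.196, "ty": -0.221, "tz": 0, "rx": 0, "ry": 0, "rz": 0, "jaw": 0.6},
    {"tx": 0.196, "ty": -0.221, "tz": 0, "rx": 0, "ry": 0, "rz": 0, "jaw": 0.6},
    {"tx": 0.196, "ty": -0.221, "tz": 0, "rx": 0, "ry": 0, "rz": 0, "jaw": 0.6}
  ]
}}

```text
time: 22.68
position: [0.4404, 0.3106, 0.2019]
tool_rot: [2.501, 1.9, -0.001]
ft_force: [-0.2, -0.2, -0.2]
grip_width: 0.602
```

Run:
```python
from h import *
plan(.442,.3125,.006)
look("pics/w9.png",[(.442,.3125,.045)],r=10)
```

```text
t 22.68 pos [0.4404 0.3106 0.2019] shift [0.0024 0.0009 0.1959] rot [ 0.0004  0.0007 -0.0029] F [-0.2 -0.2 -0.2] w 52.3
pred [318.4 221.1] seen 319.6 221.2 [0.443  0.3122 0.045 ]
```

View pics/w9.png

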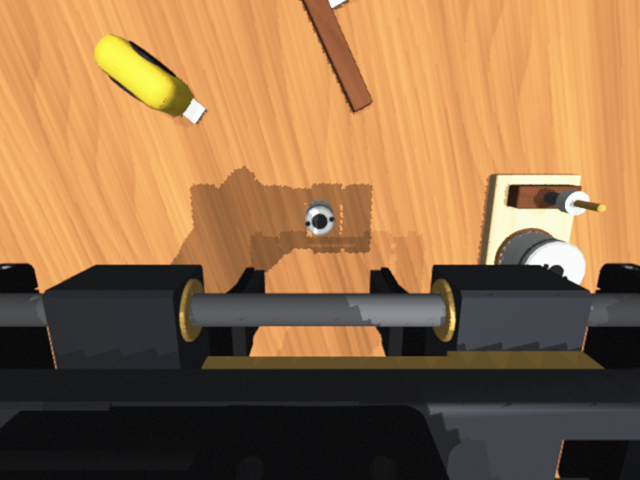

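saw_28 stands at (320,221) as predicted, with nothing close by. Grip.

Emit:
{"api": "carry_out", "payload": {
  "commands": [
    {"tx": 0.0015, "ty": 0.001, "tz": 0.04, "rx": 0, "ry": 0, "rz": 0, "jaw": 0.6},
    {"tx": 0.0015, "ty": 0.001, "tz": 0.09, "rx": 0, "ry": 0, "rz": 0, "jaw": 0.6},
    {"tx": 0.0015, "ty": 0.001, "tz": 0.13, "rx": 0, "ry": 0, "rz": 0, "jaw": 0.6},
    {"tx": 0.0015, "ty": 0.001, "tz": 0.16, "rx": 0, "ry": 0, "rz": 0, "jaw": 0.6},
    {"tx": 0.0015, "ty": 0.001, "tz": 0.185, "rx": 0, "ry": 0, "rz": 0, "jaw": 0.6},
    {"tx": 0.0015, "ty": 0.001, "tz": 0.196, "rx": 0, "ry": 0, "rz": 0, "jaw": 0.6},
    {"tx": 0.0015, "ty": 0.001, "tz": 0.196, "rx": 0, "ry": 0, "rz": 0, "jaw": 0.6},
    {"tx": 0.0015, "ty": 0.001, "tz": 0.196, "rx": 0, "ry": 0, "rz": 0, "jaw": 0.2},
    {"tx": 0.0015, "ty": 0.001, "tz": 0.196, "rx": 0, "ry": 0, "rz": 0, "jaw": 0.1},
    {"tx": 0.0015, "ty": 0.001, "tz": 0.196, "rx": 0, "ry": 0, "rz": 0, "jaw": 0.1},
    {"tx": 0.0015, "ty": 0.001, "tz": 0.196, "rx": 0, "ry": 0, "rz": 0, "jaw": 0.1},
    {"tx": 0.0015, "ty": 0.001, "tz": 0.196, "rx": 0, "ry": 0, "rz": 0, "jaw": 0.1}
  ]
}}

```text
time: 24.22
position: [0.4412, 0.3139, 0.0067]
tool_rot: [-2.499, -1.904, -0.002]
ft_force: [0.1, -0.3, 4.2]
grip_width: 0.315
```

Emit:
{"api": "carry_out", "payload": {
  "commands": [
    {"tx": 0, "ty": 0, "tz": -0.03, "rx": 0, "ry": 0, "rz": 0, "jaw": 0.1},
    {"tx": 0, "ty": 0, "tz": -0.07, "rx": 0, "ry": 0, "rz": 0, "jaw": 0.1},
    {"tx": 0, "ty": 0, "tz": -0.12, "rx": 0, "ry": 0, "rz": 0, "jaw": 0.1},
    {"tx": 0, "ty": 0, "tz": -0.17, "rx": 0, "ry": 0, "rz": 0, "jaw": 0.1},
    {"tx": 0, "ty": 0, "tz": -0.2, "rx": 0, "ry": 0, "rz": 0, "jaw": 0.1},
    {"tx": 0, "ty": 0, "tz": -0.2, "rx": 0, "ry": 0, "rz": 0, "jaw": 0.1}
  ]
}}

```text
time: 24.98
position: [0.4418, 0.3145, 0.2084]
tool_rot: [-2.499, -1.903, -0.008]
ft_force: [-0.3, -0.0, -1.0]
grip_width: 0.309
```

Run:
```python
from h import *
plan(.5806,-.0075,.1)
```

```text
t 24.98 pos [0.4418 0.3145 0.2084] shift [-0.274   0.2191  0.1078] rot [ 0.0023 -0.0043 -0.0002] F [-0.3 -0.  -1. ] w 26.9
```

Emit:
{"api": "carry_out", "payload": {
  "commands": [
    {"tx": -0.025, "ty": 0.02, "tz": 0, "rx": 0, "ry": 0, "rz": 0, "jaw": 0.1},
    {"tx": -0.06, "ty": 0.048, "tz": 0, "rx": 0, "ry": 0, "rz": 0, "jaw": 0.1},
    {"tx": -0.1, "ty": 0.08, "tz": 0, "rx": 0, "ry": 0, "rz": 0, "jaw": 0.1},
    {"tx": -0.14, "ty": 0.112, "tz": 0, "rx": 0, "ry": 0, "rz": 0, "jaw": 0.1},
    {"tx": -0.18, "ty": 0.144, "tz": 0, "rx": 0, "ry": 0, "rz": 0, "jaw": 0.1},
    {"tx": -0.22, "ty": 0.176, "tz": 0, "rx": 0, "ry": 0, "rz": 0, "jaw": 0.1},
    {"tx": -0.255, "ty": 0.204, "tz": 0, "rx": 0, "ry": 0, "rz": 0, "jaw": 0.1},
    {"tx": -0.274, "ty": 0.219, "tz": 0, "rx": 0, "ry": 0, "rz": 0, "jaw": 0.1},
    {"tx": -0.274, "ty": 0.219, "tz": 0.03, "rx": 0, "ry": 0, "rz": 0, "jaw": 0.1},
    {"tx": -0.274, "ty": 0.219, "tz": 0.08, "rx": 0, "ry": 0, "rz": 0, "jaw": 0.1},
    {"tx": -0.274, "ty": 0.219, "tz": 0.12, "rx": 0, "ry": 0, "rz": 0, "jaw": 0.1},
    {"tx": -0.274, "ty": 0.219, "tz": 0.13, "rx": 0, "ry": 0, "rz": 0, "jaw": 0.1}
  ]
}}

```text
time: 26.48
position: [0.5755, -0.009, 0.0717]
tool_rot: [-2.497, -1.901, 0.011]
ft_force: [-0.1, -0.2, -0.7]
grip_width: 0.315
```

Emit:
{"api": "carry_out", "payload": {
  "commands": [
    {"tx": 0, "ty": 0, "tz": 0.02, "rx": 0, "ry": 0, "rz": 0, "jaw": 0.1},
    {"tx": 0, "ty": 0, "tz": 0.035, "rx": 0, "ry": 0, "rz": 0, "jaw": 0.1},
    {"tx": 0, "ty": 0, "tz": 0.035, "rx": 0, "ry": 0, "rz": 0, "jaw": 0.1},
    {"tx": 0, "ty": 0, "tz": 0.035, "rx": 0, "ry": 0, "rz": 0, "jaw": 0.1}
  ]
}}

```text
time: 26.98
position: [0.5798, -0.0088, 0.0418]
tool_rot: [2.499, 1.903, 0.002]
ft_force: [-0.6, 0.7, -0.5]
grip_width: 0.313
```

Run:
```python
from h import *
plan(.5806,-.0075,.023)
```

```text
t 26.98 pos [ 0.5798 -0.0088  0.0418] shift [0.0015 0.0004 0.0188] rot [ 0.0013 -0.0006 -0.0002] F [-0.6  0.7 -0.5] w 27.2
```

Emit:
{"api": "carry_out", "payload": {
  "commands": [
    {"tx": 0.0015, "ty": 0, "tz": 0.008, "rx": 0, "ry": 0, "rz": 0, "jaw": 0.1},
    {"tx": 0.0015, "ty": 0, "tz": 0.014, "rx": 0, "ry": 0, "rz": 0, "jaw": 0.1},
    {"tx": 0.0015, "ty": 0, "tz": 0.018, "rx": 0, "ry": 0, "rz": 0, "jaw": 0.1},
    {"tx": 0.0015, "ty": 0, "tz": 0.0185, "rx": 0, "ry": 0, "rz": 0, "jaw": 0.1},
    {"tx": 0.0015, "ty": 0, "tz": 0.0185, "rx": 0, "ry": 0, "rz": 0, "jaw": 0.1},
    {"tx": 0.0015, "ty": 0, "tz": 0.0185, "rx": 0, "ry": 0, "rz": 0, "jaw": 0.1},
    {"tx": 0.0015, "ty": 0, "tz": 0.0185, "rx": 0, "ry": 0, "rz": 0, "jaw": 0.5},
    {"tx": 0.0015, "ty": 0, "tz": 0.0185, "rx": 0, "ry": 0, "rz": 0, "jaw": 0.6},
    {"tx": 0.0015, "ty": 0, "tz": 0.0185, "rx": 0, "ry": 0, "rz": 0, "jaw": 0.6}
  ]
}}

```text
time: 28.1
position: [0.5795, -0.0074, 0.0224]
tool_rot: [2.499, 1.903, 0.0]
ft_force: [-0.3, -0.7, 0.2]
grip_width: 0.555
```

Emit:
{"api": "carry_out", "payload": {
  "commands": [
    {"tx": 0, "ty": 0, "tz": -0.02, "rx": 0, "ry": 0, "rz": 0, "jaw": 0.6},
    {"tx": 0, "ty": 0, "tz": -0.05, "rx": 0, "ry": 0, "rz": 0, "jaw": 0.6},
    {"tx": 0, "ty": 0, "tz": -0.1, "rx": 0, "ry": 0, "rz": 0, "jaw": 0.6},
    {"tx": 0, "ty": 0, "tz": -0.15, "rx": 0, "ry": 0, "rz": 0, "jaw": 0.6},
    {"tx": 0, "ty": 0, "tz": -0.2, "rx": 0, "ry": 0, "rz": 0, "jaw": 0.6},
    {"tx": 0, "ty": 0, "tz": -0.22, "rx": 0, "ry": 0, "rz": 0, "jaw": 0.6},
    {"tx": 0, "ty": 0, "tz": -0.22, "rx": 0, "ry": 0, "rz": 0, "jaw": 0.6},
    {"tx": 0, "ty": 0, "tz": -0.22, "rx": 0, "ry": 0, "rz": 0, "jaw": 0.6}
  ]
}}

```text
time: 29.1
position: [0.5788, -0.0074, 0.2419]
tool_rot: [-2.499, -1.903, 0.001]
ft_force: [0.2, -0.2, 0.5]
grip_width: 0.603
```

Run:
```python
from h import *
look("pics/w10.png",[(.6204,.1373,.061),(.6005,.065,.061),(.5806,-.0075,.061)],r=11)
im=get_image("scene"); cv2.imwrite("pics/s2.png",im[:,:,::-1])
```

```text
pred [319.3  53.9] seen 317.8 53.6 [0.6191 0.1379 0.061 ]
pred [319.3 140.6] seen 318.0 140.8 [0.5993 0.0652 0.061 ]
pred [319.3 218.3] seen 318.6 219.6 [ 0.5796 -0.0086  0.061 ]
```

View pics/s2.png

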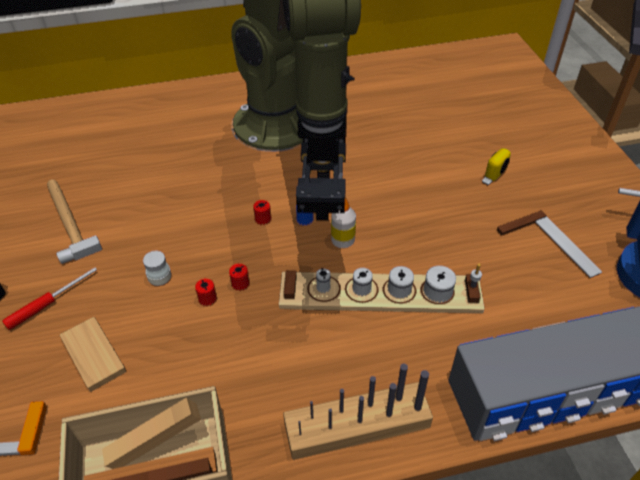

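View pics/w10.png

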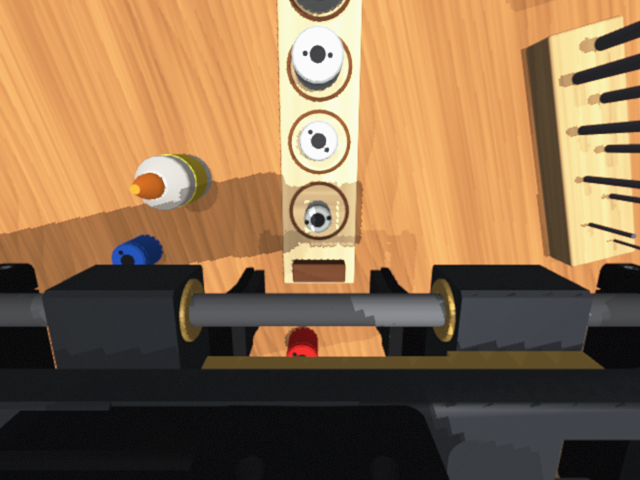

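All four stand upright in falling size from the arbor, at (440,283), (401,282), (362,283) and (323,282) in the scene view. Each is within about 2 mm of its dot, and the glue is where it was. Handing in.

```bash
python3 -c "
from h import *
print(ctrl.close_job()); print(ctrl.get_state()['time'])"
```

```text
the job is handed in; nothing more can be done
None
the job is handed in; nothing more can be done
```

The four hole saws are on the rail in order and the job is handed in, at about 29 s of the 104 s allowed. `close_job` gives no verdict, so this rests on my own checks.

The arbor is at the +y (left) end, so the 58 mm saw went to mark_a, 48 to mark_b, 38 to mark_c and 28 to mark_d. The gripper jaws stayed across the rail for every grasp and placing.

| Saw | Place | Last measured offset from the dot |
|---|---|---|
| 58 mm | mark_a | about 1 mm |
| 48 mm | mark_b | about 1.5 mm |
| 38 mm | mark_c | about 1 mm |
| 28 mm | mark_d | about 1.5 mm |

- **Standing:** all four saws look upright in the last pictures. The gripper was open, about 0.24 m above the bench and clear of everything.
- **Glue bottle:** it stands where it was in the last pictures, judged by eye; I did not measure its position again.
- **saw_58:** it was out of the final wrist view. Its offset was measured after saw_48 was placed, and the last scene picture shows it still in its ring.
- **Disagreements:** the first move call was refused for missing fields, and nothing moved. The scene camera read the ring dots about 2 mm and the saw caps about 4–5 mm farther in x than the top camera. The wrist camera agreed with the top camera, so I used those.

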